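# Tamp the bin of nuts level

### The job

Take the hand tamper out of its tray and tamp the loose nuts in the steel bin down level, so that every one lies flat on the bin's floor in a single layer; press and rub gently with the sole and never force it beyond 30 N, do not touch the nuts with the fingers, and finish with a firm, steady press of about 20 N on the levelled nuts. Then stand the tamper back upright in its tray and let go, leaving the other things on the table alone.

Things in the scene. Friction and masses are not known exactly. Their poses are not given: they have to be found in the camera images.
- tamper: hand tamper standing upright, 134 mm high, about 0.4 kg: flat 48 mm square foot 14 mm high (black rubber sole under a steel plate), round neck, 26 mm square wooden grip from 75 to 130 mm above the sole. Origin: centre of the sole's underside; z up, x and y along the sides of foot and grip. The rubber drags oiled nuts along; they slip on one another and the bin.
- tamper_grip (a point): middle of the tamper's wooden grip, 102.5 mm above the underside of its sole
- tamper_foot (a joint): squeeze of the stiff rubber buffer between the tamper's foot and neck: 0 unloaded, growing 1 mm for each 25 N of downward press, 4 mm at most; this reading is too coarse to press by, the wrist force is not
- pan: the tamper's fixed low parking tray, dark steel, 88 mm square outside, 80 mm inside, floor 4 mm thick, rim 14 mm high. Origin: centre of its underside on the table; x and y along its sides
- bin: fixed open steel bin, 120 mm square outside and 32 mm high, walls and floor 4 mm thick: inside 112 mm square and 28 mm deep. Origin: centre of its underside on the table; x and y along its sides
- bin_floor (a point): centre of the bin's inner floor, 4 mm above the table; axes as the bin's
- nut0: oiled steel M20 hexagon nut, 30 mm across flats, 35 mm over corners, 16 mm thick, 64 g, loose in the bin; origin: centre of one flat face (the lower one at the start), z along the hole
- nut0_mid (a point): the centre of this nut: 8 mm above the bin's floor when the nut lies flat on it, about 15 mm when it stands on edge, about 24 mm when it lies on others
- nut1: oiled steel M20 hexagon nut, 30 mm across flats, 35 mm over corners, 16 mm thick, 64 g, loose in the bin; origin: centre of one flat face (the lower one at the start), z along the hole
- nut1_mid (a point): the centre of this nut: 8 mm above the bin's floor when the nut lies flat on it, about 15 mm when it stands on edge, about 24 mm when it lies on others
- nut2: oiled steel M20 hexagon nut, 30 mm across flats, 35 mm over corners, 16 mm thick, 64 g, loose in the bin; origin: centre of one flat face (the lower one at the start), z along the hole
- nut2_mid (a point): the centre of this nut: 8 mm above the bin's floor when the nut lies flat on it, about 15 mm when it stands on edge, about 24 mm when it lies on others
- nut3: oiled steel M20 hexagon nut, 30 mm across flats, 35 mm over corners, 16 mm thick, 64 g, loose in the bin; origin: centre of one flat face (the lower one at the start), z along the hole
- nut3_mid (a point): the centre of this nut: 8 mm above the bin's floor when the nut lies flat on it, about 15 mm when it stands on edge, about 24 mm when it lies on others
- nut4: oiled steel M20 hexagon nut, 30 mm across flats, 35 mm over corners, 16 mm thick, 64 g, loose in the bin; origin: centre of one flat face (the lower one at the start), z along the hole
- nut4_mid (a point): the centre of this nut: 8 mm above the bin's floor when the nut lies flat on it, about 15 mm when it stands on edge, about 24 mm when it lies on others
- nut5: oiled steel M20 hexagon nut, 30 mm across flats, 35 mm over corners, 16 mm thick, 64 g, loose in the bin; origin: centre of one flat face (the lower one at the start), z along the hole; at the start it lies on top of others
- nut5_mid (a point): the centre of this nut: 8 mm above the bin's floor when the nut lies flat on it, about 15 mm when it stands on edge, about 24 mm when it lies on others
- nut6: oiled steel M20 hexagon nut, 30 mm across flats, 35 mm over corners, 16 mm thick, 64 g, loose in the bin; origin: centre of one flat face (the lower one at the start), z along the hole; at the start it lies on top of others
- nut6_mid (a point): the centre of this nut: 8 mm above the bin's floor when the nut lies flat on it, about 15 mm when it stands on edge, about 24 mm when it lies on others
- tape_measure: tape measure, black body 62x66x34 mm, loose bystander
- bolt: M16 bolt standing on its head, 24x28x72 mm, loose bystander
- pliers: pliers lying flat, 51x178x14 mm, loose bystander

How it is judged:
By the outcome, as a careful person would: the job done as asked, in the order asked, and still so for the second after the job is handed in, with the robot touching nothing.
It also fails if it takes over 72 s, if anything falls off the work surface, if the arm or the gripper's body presses on something with over 40 N, if the wrist force passes 120 N, or if a joint passes its speed limit or range.

### The arm

A 6-joint arm with a two-finger parallel gripper is mounted at the origin on a cart in front of the work surface, level with it; the furniture and walls round the work are solid. World frame = base frame: x ahead of the robot, y to its left, z up, the work surface at z = 0. Lengths are in m, angles in rad, forces in N, time in s.
With the tool pointing down it reaches from about 0.35 to 0.775 m from the base axis. Payload 7.3 kg.
Tool frame: the origin (TCP) lies at the centre of the arm's flange, where the gripper is bolted on; the fingertips stand 178 mm ahead of it and the grasp point (between the pads) lies 159 mm ahead of it (tip_extent is the distance from the TCP to the fingertips, in m); z points along the fingers, y is the line along which they close (so a half turn about z gives the same grasp; the last joint's range is limited). The gripper opens to 92 mm and grips with 3 to 60 N. Pads are 19 mm wide; open, the fingers measure 130 mm over their backs; the gripper's body (75 mm by 190 mm) begins 47 mm behind the grasp point.
Start: joints at [0.979, 0.342, 1.524, -0, 1.275, -0.146], TCP at [0.226, 0.474, 0.405] pointing down, gripper open.
Joint ranges: [-2.53, 2.53], [-0.77, 2.02], [0.04, 2.7], [-1, 4.14], [0.28, 2.66], [-3.11, 3.11]. Speed limits (rad/s): [2.57, 2.57, 3.14, 3.14, 3.14, 3.14].

### API

Orientations are given as [roll, pitch, yaw] about the fixed x, y, z axes, in that order (R = Rz(yaw) Ry(pitch) Rx(roll)).
In Python, from cell import * gives the robot as it stands.
- The arm moves only by the tool arm_command, never from a script. Its arguments are lists of equal length, an entry for each row: "xyz": the shift along the world's x, y, z in mm, a list of three; "spin": the turn about the world's z in degrees. In form: {"xyz": [[tx, ty, tz], ...], "spin": [spin, ...]}. A call has 1 to 20 rows; each row shifts and turns the commanded pose from where the row before left it; what a row does not reach is not made up. A row lasts 1/10 s, in which the tool goes at most 50 mm and 8.59 degrees, less where a joint would pass 70% of its speed; a pose out of reach is approached as far as the arm can. A call with a gripper value outside its range is refused whole. "jaw" is the opening, from -1 (shut) to 1 (fully open), set as the call begins (left out, the last holds). The fingers move at their own pace and stop on an object; "squeeze" is the grip in N (left out, the last holds). Time passes only in rows, so rows that do not move let the fingers close. It gives the time, the measured TCP pose, the force, the opening and the grip force at its end, in the units of the state.
- observe(): the state, without advancing time (a new reading comes with each control period).
- read_camera(name): name is "scene" or "top" or "wrist"; returns a dict with "img" (400x640x3 uint8, red, green, blue), "depth" (400x640 float32, m along the optical axis (not along the pixel's ray), 0 where there is no reading), "fx", "fy", "cx", "cy" (pixels), "dist_coeffs" ([k1, k2, p1, p2, k3] as OpenCV has them; the pictures are not rectified), "world_from_camera" (4x4, takes a point from camera to world coordinates). Camera axes: x right, y up, looking along -z (the intrinsics and any distortion apply to the point x, -y, -z); pixel columns grow to the right and rows downward; lengths in m; the calibration is good to about 2 mm. A picture is of the moment at which its call begins.
- hand_in(): hands the job in; it is judged then, once.
The state is a dict: "time": time; "qpos": joint angles; "qvel": joint speeds; "joint_efforts": joint torques, N m; "tool_pos": TCP position; "tool_rot": TCP orientation; "contact_force": force on the tool from outside, world axes, zero at the start; "torque": the same for the moment, N m; "opening": finger opening in m; "grip_force": force on a finger pad.
Only numpy, scipy, OpenCV 4.12 (cv2) and the standard library are available. Lean on these libraries where they do the work, as an engineer would, in place of code of your own. Each camera call takes 0.05 s, during which the arm holds its last target. There are 200 camera calls.

## Working session

There is one attempt and no reset: what is moved stays moved. The work goes in short steps, Python scripts to look and compute and a tool call to move; the robot and the scene stay as the last step left them, time stands still between calls to the robot, and variables do not carry over. Pictures are saved under pics/ and viewed, at most 10 in all, crops included, and the job is handed in when it is done.

Besides the shell and the picture viewer there is one more tool, called after ">>>" as name(argument=value, ...) on one line, values as JSON. arm_command: Moves the arm, as the interface text tells. Its arguments: {"type":"object","properties":{"xyz":{"type":"array","items":{"type":"array","items":{"type":"number"}}},"spin":{"type":"array","items":{"type":"number"}},"jaw":{"type":"number"},"squeeze":{"type":"number"}},"required":["xyz","spin"]}

```bash
ls; mkdir -p pics; cat > h.py <<'E'
from cell import *
import numpy as np, cv2
def save(c,f,box=None,s=1):
    im=c["img"][:,:,::-1]
    if box: im=im[box[1]:box[3],box[0]:box[2]]
    cv2.imwrite("pics/"+f,cv2.resize(im,None,fx=s,fy=s,interpolation=cv2.INTER_CUBIC))
def cloud(c):
    v,u=np.mgrid[0:400,0:640]
    K=np.array([[c["fx"],0,c["cx"]],[0,c["fy"],c["cy"]],[0,0,1]])
    p=cv2.undistortPoints(np.stack([u.ravel(),v.ravel()],1).astype(float)[:,None],K,np.array(c["dist_coeffs"]))[:,0].reshape(400,640,2)
    d=c["depth"]; P=np.stack([p[...,0]*d,-p[...,1]*d,-d,np.ones_like(d)],-1)
    W=(P@np.array(c["world_from_camera"]).T)[...,:3]; W[d==0]=np.nan
    return W
E
python3 - <<'E'
from h import *
s=observe(); print({k:np.round(v,3) for k,v in s.items()})
for n in("scene","top"):
    c=read_camera(n); save(c,n+"0.png"); np.save(n+"_W.npy",cloud(c)); print(n,np.round(c["world_from_camera"],3).tolist(),c["fx"],c["dist_coeffs"])
E
```

```text
pics
{'time': np.float64(0.0), 'qpos': array([ 0.979,  0.343,  1.525, -0.   ,  1.275, -0.146]), 'qvel': array([-0.   , -0.   , -0.001,  0.001,  0.   , -0.001]), 'joint_efforts': array([-1.0000e-03, -4.3124e+01, -2.4422e+01,  7.2000e-02,  5.6000e-02,
       -0.0000e+00]), 'tool_pos': array([0.226, 0.474, 0.404]), 'tool_rot': array([-3.14 , -0.   ,  2.696]), 'contact_force': array([-0.235, -0.114, -0.296]), 'torque': array([-0.018, -0.024, -0.019]), 'grip_force': np.float64(0.0), 'opening': np.float64(0.092)}
scene [[0.665, 0.356, -0.657, -0.079], [-0.747, 0.315, -0.585, -0.475], [-0.001, 0.88, 0.475, 0.58], [0.0, 0.0, 0.0, 1.0]] 509.93736716514826 [-0.14300667  0.          0.          0.          0.        ]
top [[0.053, 0.975, -0.215, 0.376], [-0.999, 0.051, -0.013, 0.104], [-0.002, 0.215, 0.977, 1.029], [0.0, 0.0, 0.0, 1.0]] 413.7426887052637 [-0.07574601  0.          0.          0.          0.        ]
```

View pics/top0.png

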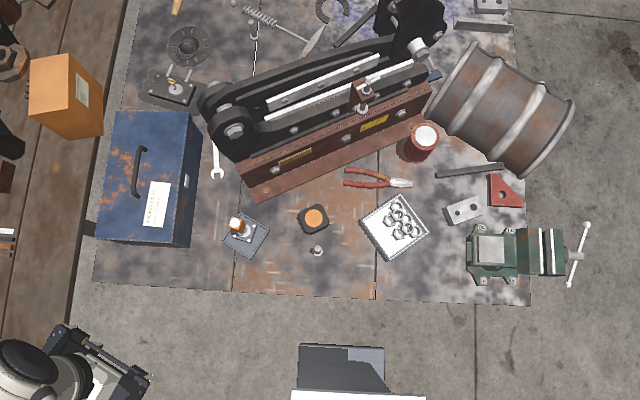

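View pics/scene0.png

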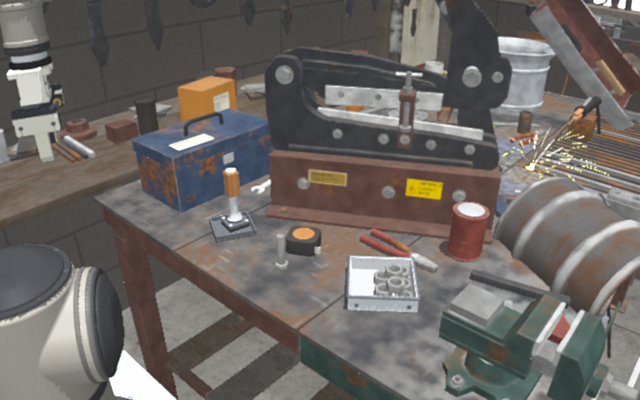

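The top view shows the tray with the tamper near (246,236) and the bin near (394,227), its nuts bunched toward the right and top. The tape measure is at (313,219), the bolt at (317,251) and the pliers at (378,180). The toolbox stands left of the tray.

```bash
python3 - <<'E'
from h import *
W=np.load("top_W.npy"); S=np.load("scene_W.npy")
A=np.vstack([W.reshape(-1,3)]);B=S.reshape(-1,3)
def near(P,c,r): return P[(np.hypot(P[:,0]-c[0],P[:,1]-c[1])<r)]
for n,(u,v) in dict(grip=(235,223),pan=(246,236),bin=(394,227),tape=(313,219),bolt=(318,248),box=(190,180)).items(): print(n,np.round(W[v,u],3))
def rect(P,zlo,zhi,c,r):
    Q=near(P,c,r);Q=Q[(Q[:,2]>zlo)&(Q[:,2]<zhi)]
    print(len(Q),np.round(Q.mean(0),4) if len(Q) else '',cv2.minAreaRect((Q[:,:2]*1000).astype(np.float32)) if len(Q)>3 else '')
pc=W[236,246];bc=W[227,394]
for nm,P in(("top",A),("scene",B)):
    print(nm);print(" grip top");rect(P,.126,.145,pc,.08);print(" grip");rect(P,.08,.126,pc,.08)
    print(" pan rim");rect(P,.008,.02,pc,.065);print(" bin rim");rect(P,.027,.036,bc,.095); print(" bin all");rect(P,.02,.05,bc,.095)
# toolbox
Q=A[(A[:,2]>.05)&(A[:,1]>.25)&(A[:,0]<.75)&(A[:,0]>.2)];print(Q.min(0),Q.max(0))
c=read_camera("top");
a=cv2.resize(c["img"][190:275,205:295,::-1],None,fx=4.4,fy=4.4,interpolation=2);b=cv2.resize(c["img"][185:270,345:435,::-1],None,fx=4.4,fy=4.4,interpolation=2)
cv2.imwrite("pics/crop1.png",np.hstack([a,b]))
E
```

```text
grip [0.518 0.298 0.134]
pan [0.506 0.292 0.018]
bin [ 0.549 -0.074  0.004]
tape [0.554 0.129 0.036]
bolt [0.48  0.113 0.072]
box [0.63  0.435 0.059]
top
 grip top
132 [0.5188 0.2972 0.1339] ((519.4219360351562, 297.6941223144531), (24.1875, 26.237720489501953), 78.1713638305664)
 grip
60 [0.5142 0.2906 0.1025] ((512.3216552734375, 292.4660949707031), (16.462736129760742, 30.72054672241211), 38.123046875)
 pan rim
384 [0.5096 0.2929 0.0142] ((509.3256530761719, 296.7172546386719), (87.85881805419922, 87.26046752929688), 61.993892669677734)
 bin rim
694 [ 0.5508 -0.0763  0.0313] ((548.4406127929688, -72.24995422363281), (126.7314682006836, 126.53938293457031), 37.58277893066406)
 bin all
844 [ 0.5535 -0.0789  0.0302] ((548.4406127929688, -72.24995422363281), (126.7314682006836, 126.53938293457031), 37.58277893066406)
scene
 grip top
123 [0.5146 0.2943 0.1338] ((517.3392944335938, 297.0670166015625), (25.771860122680664, 26.88721466064453), 76.65643310546875)
 grip
294 [0.5131 0.2907 0.1041] ((512.142822265625, 293.3532409667969), (21.064023971557617, 35.1331901550293), 35.107059478759766)
 pan rim
520 [0.5059 0.2887 0.0139] ((507.2256774902344, 295.2123718261719), (93.1437759399414, 89.15625762939453), 60.75291061401367)
 bin rim
1154 [ 0.5483 -0.0794  0.0317] ((546.6207275390625, -72.96200561523438), (129.1202392578125, 127.19551086425781), 37.86842727661133)
 bin all
1857 [ 0.5489 -0.0819  0.029 ] ((546.6207275390625, -72.96200561523438), (129.1202392578125, 127.19551086425781), 37.86842727661133)
[0.20003023 0.2500463  0.05002393] [0.74999553 0.9559956  0.59055525]
```

View pics/crop1.png

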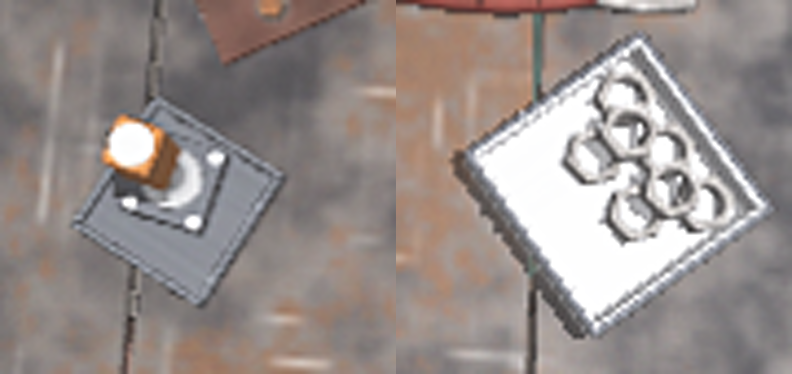

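>>> arm_command(xyz=[[20, -12, 0], [35, -21, 0], [35, -21, 0], [35, -21, 0], [35, -21, 0], [35, -21, 0], [35, -21, 0], [35, -21, 0], [25, -17, 0], [0, 0, 0], [0, 0, 0]], spin=[0, 2, 2, 2, 2, 2, 0, 0, 0, 0, 0])

```text
time: 1.25
tool_pos: [0.5165, 0.2974, 0.4041]
tool_rot: [-3.141, -0.001, 2.869]
contact_force: [-1.4, 0.5, 0.2]
opening: 0.0919
grip_force: 0.0
```

```bash
python3 - <<'E'
from h import *
W=np.load("top_W.npy").reshape(-1,3)
Q=W[(W[:,2]>.06)&(W[:,2]<.3)&(W[:,1]>.36)&(W[:,0]<.75)&(W[:,0]>.35)];print("toolbox",Q.min(0),Q.max(0))
c=read_camera("wrist"); save(c,"w1.png"); np.save("w1_W.npy",cloud(c)); 
s=observe(); print(s["time"],s["tool_pos"],s["tool_rot"],np.round(c["world_from_camera"],3).tolist(),c["fx"],s["contact_force"])
E
```

```text
toolbox [0.46483144 0.42825745 0.06000169] [0.74999553 0.95025109 0.18324931]
1.3 [0.5158776  0.29795306 0.40432561] [-3.14128808e+00 -1.24576938e-03  2.87025707e+00] [[0.269, -0.919, -0.287, 0.438], [0.963, 0.257, 0.08, 0.319], [0.0, -0.298, 0.955, 0.383], [0.0, 0.0, 0.0, 1.0]] 309.72326424623293 [-0.42513289  1.56933133 -0.06219722]
```

View pics/w1.png

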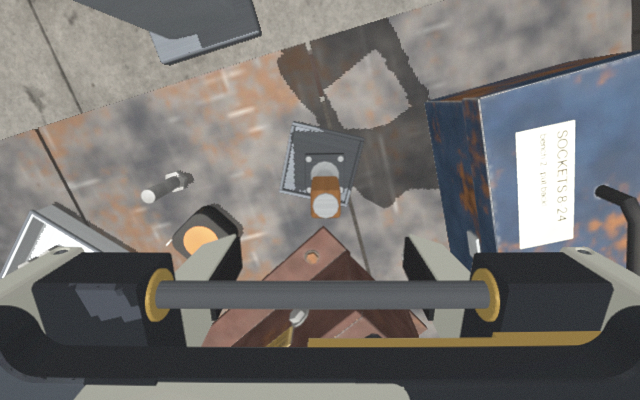

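The wrist view shows the tamper at (325,190): its foot plate edge is about (305,155)-(345,155), and its grip is nearly square to the fingers. I'll fit its position and yaw.

```bash
python3 - <<'E'
from h import *
V=np.load("w1_W.npy");P=V.reshape(-1,3)
T=np.load("top_W.npy").reshape(-1,3); S=np.load("scene_W.npy").reshape(-1,3)
c0=np.array([.516,.296])
for n,P in(("wrist",P),("top",T),("scene",S)):
    d=np.hypot(*(P[:,:2]-c0).T)
    for nm,lo,hi,r in(("gtop",.129,.14,.03),("gripside",.078,.126,.03),("plate",.0165,.024,.045),("rim",.0125,.0155,.075)):
        Q=P[(d<r)&(P[:,2]>lo)&(P[:,2]<hi)]
        print(n,nm,len(Q),np.round(Q.mean(0),4),[np.round(x,1) for x in cv2.minAreaRect((Q[:,:2]*1000).astype(np.float32))])
V2=V[120:225,275:370]
im=(np.clip(V2[...,2],0,.14)/.14*255).astype(np.uint8)
c=cv2.imread("pics/w1.png")[120:225,275:370]
cv2.imwrite("pics/w1c.png",cv2.resize(np.hstack([c,cv2.applyColorMap(im,2)]),None,fx=4,fy=4,interpolation=2))
E
```

```text
wrist gtop 851 [0.5175 0.2994 0.1347] [array([519.3, 298.9]), array([25.2, 26.5]), np.float64(75.2)]
wrist gripside 321 [0.507  0.3024 0.1054] [array([508.1, 302.1]), array([26.1,  3.7]), np.float64(75.3)]
wrist plate 623 [0.5115 0.3011 0.0183] [array([519.1, 299.4]), array([46.8, 46.9]), np.float64(75.5)]
wrist rim 578 [0.5023 0.2994 0.0134] [array([508.8, 297.1]), array([87.8, 87.7]), np.float64(61.5)]
top gtop 124 [0.519  0.2978 0.1343] [array([519.4, 297.7]), array([24.2, 26.2]), np.float64(78.2)]
top gripside 60 [0.5142 0.2906 0.1025] [array([512.3, 292.5]), array([16.5, 30.7]), np.float64(38.1)]
top plate 115 [0.5161 0.2922 0.0188] [array([519.2, 296.7]), array([42.3, 47.3]), np.float64(72.7)]
top rim 132 [0.5052 0.2947 0.0139] [array([509. , 296.3]), array([86.4, 86.7]), np.float64(61.4)]
scene gtop 107 [0.5151 0.2946 0.1347] [array([517.6, 297. ]), array([25.8, 26. ]), np.float64(76.7)]
scene gripside 297 [0.5132 0.2907 0.1038] [array([512.1, 293.4]), array([21.1, 35.1]), np.float64(35.1)]
scene plate 165 [0.5135 0.292  0.019 ] [array([517.4, 296.8]), array([48.5, 49.1]), np.float64(71.7)]
scene rim 182 [0.5051 0.2891 0.0139] [array([507.3, 295.1]), array([93. , 88.8]), np.float64(60.7)]<stdin>:11: RuntimeWarning: invalid value encountered in cast
```

View pics/w1c.png

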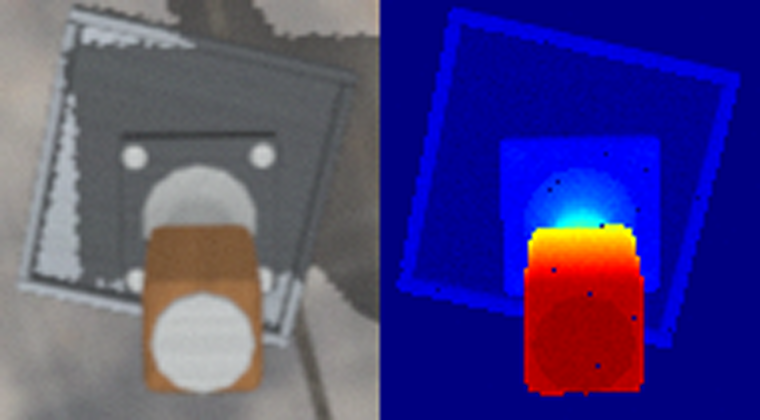

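>>> arm_command(xyz=[[3, 0, -10], [0, 0, -25], [0, 0, -30], [0, 0, -30], [0, 0, -20], [0, 0, -13], [0, 0, -10], [0, 0, 0], [0, 0, 0]], spin=[0.9, 0, 0, 0, 0, 0, 0, 0, 0])

```text
time: 2.2
tool_pos: [0.5195, 0.298, 0.2674]
tool_rot: [3.141, 0.001, 2.887]
contact_force: [0.2, -0.5, -0.1]
opening: 0.0921
grip_force: 0.0
```

>>> arm_command(xyz=[[0, 0, 0], [0, 0, 0], [0, 0, 0], [0, 0, 0], [0, 0, 0], [0, 0, 0], [0, 0, 0]], spin=[0, 0, 0, 0, 0, 0, 0], jaw=-1, squeeze=60)

```text
time: 2.9
tool_pos: [0.5193, 0.2977, 0.2667]
tool_rot: [3.142, -0.0, 2.886]
contact_force: [0.5, -0.3, -0.4]
opening: 0.0403
grip_force: 0.0
```

>>> arm_command(xyz=[[0, 0, 0], [0, 0, 0], [0, 0, 0], [0, 0, 0], [0, 0, 0]], spin=[0, 0, 0, 0, 0])

```text
time: 3.4
tool_pos: [0.5194, 0.2978, 0.2667]
tool_rot: [3.141, 0.0, 2.886]
contact_force: [1.6, 1.0, -1.3]
opening: 0.0258
grip_force: 60.0
```

>>> arm_command(xyz=[[0, 0, 5], [0, 0, 15], [0, 0, 30], [0, 0, 30], [0, 0, 10], [0, 0, 0], [0, 0, 0]], spin=[0, 0, 0, 0, 0, 0, 0])

```text
time: 4.1
tool_pos: [0.5189, 0.2975, 0.3551]
tool_rot: [-3.14, -0.002, 2.886]
contact_force: [-0.2, -0.7, -4.7]
opening: 0.0257
grip_force: 60.0
```

>>> arm_command(xyz=[[0, -10, 20], [5, -25, 20], [8, -42, 5], [10, -48, 0], [10, -48, 0], [10, -48, 0], [10, -48, 0], [10, -48, 0], [10, -48, 0], [8, -42, 0], [3, -25, 0], [0, -10, 0], [0, 0, 0], [0, 0, 0]], spin=[0, 0, -4, -4, -4, -4, -4, -4, -4, -4, -4, -1.6, 0, 0])

```text
time: 5.5
tool_pos: [0.6032, -0.1432, 0.4007]
tool_rot: [-3.141, -0.002, 2.232]
contact_force: [0.2, -0.2, -4.3]
opening: 0.0259
grip_force: 60.0
```

```bash
python3 - <<'E'
from h import *
c=read_camera("wrist"); W=cloud(c); np.save("w2_W.npy",W); np.save("w2_img.npy",c["img"])
s=observe(); print(s["time"],s["tool_pos"],s["tool_rot"],s["contact_force"])
P=W.reshape(-1,3); d=np.hypot(P[:,0]-.5475,P[:,1]+.0727)
Q=P[(d<.095)&(P[:,2]>.029)&(P[:,2]<.034)]
# fit rim square
print([np.round(x,1) for x in cv2.minAreaRect((Q[:,:2]*1000).astype(np.float32))],len(Q))
z=W[...,2]; m=(np.hypot(W[...,0]-.5475,W[...,1]+.0727)<.09)
v,u=np.where(m); print(u.min(),u.max(),v.min(),v.max())
# orthographic map in bin frame
c0=np.array([.5475,-.0727]);a=np.radians(37.7);e=np.array([np.cos(a),np.sin(a)]);f=np.array([-e[1],e[0]])
B=(P[:,:2]-c0); X=B@e*1000;Y=B@f*1000
img=np.zeros((140,140),np.uint8);ok=(abs(X)<69)&(abs(Y)<69)&(P[:,2]<.06)
for x,y,zz in zip(X[ok],Y[ok],P[ok,2]): img[int(70-y),int(x+70)]=max(img[int(70-y),int(x+70)],int(np.clip(zz*1000*5,1,255)))
h=cv2.applyColorMap(cv2.resize(cv2.medianBlur(img,3),(560,560),interpolation=0),2)
for k in range(0,141,20): cv2.putText(h,str(k-70),(k*4,10),0,.35,(255,255,255));cv2.putText(h,str(70-k),(0,k*4+4),0,.35,(255,255,255))
cr=cv2.resize(c["img"][max(v.min()-5,0):v.max()+5,max(u.min()-5,0):u.max()+5,::-1],(240,240))
cv2.imwrite("pics/w2.png",np.hstack([h,np.vstack([cr,np.zeros((320,240,3),np.uint8)])]))
E
```

```text
5.55 [ 0.60327007 -0.14281589  0.40113269] [-3.14138571e+00 -1.68192598e-03  2.23217228e+00] [ 0.20552086  0.60587687 -5.37146564]
[array([548.1, -72.8]), array([125.1, 125.7]), np.float64(37.4)] 3049
0 639 8 399
```

View pics/w2.png

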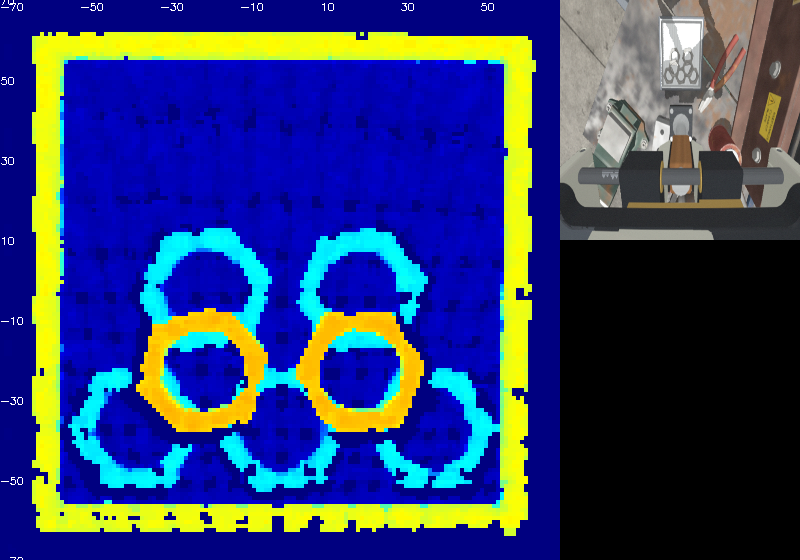

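The wrist depth map is clear. In the bin frame, two nuts lie on top at (-21,-22) and (18,-22) mm. Five lie below, at (-21,0), (18,0), (-36,-36), (-2,-36) and (35,-36). The +Y half is free, so I'll drag the upper pair towards +Y.

>>> arm_command(xyz=[[-8, 10, -5], [-15, 18, -20], [-15, 18, -25], [-5.4, 5.6, -25], [0, 0, -15], [0, 0, -6], [0, 0, 0], [0, 0, 0]], spin=[0, 0, 0, 0, 0, 0, 0, 0])

```text
time: 6.35
tool_pos: [0.5604, -0.0923, 0.3067]
tool_rot: [3.14, 0.001, 2.231]
contact_force: [-0.1, 0.9, -4.5]
opening: 0.0257
grip_force: 60.0
```

>>> arm_command(xyz=[[0, 0, -2], [0, 0, -2], [0, 0, 0]], spin=[0, 0, 0])

```text
time: 6.65
tool_pos: [0.5599, -0.0928, 0.3018]
tool_rot: [3.141, -0.0, 2.23]
contact_force: [-0.8, -0.2, -3.9]
opening: 0.026
grip_force: 60.0
```

>>> arm_command(xyz=[[0, 0, -1], [0, 0, 0]], spin=[0, 0])

```text
time: 6.85
tool_pos: [0.5599, -0.0928, 0.3007]
tool_rot: [3.142, -0.0, 2.23]
contact_force: [-0.1, 0.7, -4.2]
opening: 0.026
grip_force: 60.0
```

>>> arm_command(xyz=[[0, 0, -1], [0, 0, 0]], spin=[0, 0])

```text
time: 7.05
tool_pos: [0.5599, -0.0927, 0.2996]
tool_rot: [-3.142, -0.0, 2.23]
contact_force: [0.1, 0.4, -4.6]
opening: 0.0257
grip_force: 60.0
```

>>> arm_command(xyz=[[0, 0, -0.6], [0, 0, 0]], spin=[0, 0])

```text
time: 7.25
tool_pos: [0.5599, -0.0927, 0.2991]
tool_rot: [3.142, -0.0, 2.23]
contact_force: [0.3, -0.6, -4.2]
opening: 0.0259
grip_force: 60.0
```

>>> arm_command(xyz=[[0, 0, -0.3], [0, 0, 0]], spin=[0, 0])

```text
time: 7.45
tool_pos: [0.56, -0.0927, 0.2988]
tool_rot: [3.141, 0.0, 2.23]
contact_force: [-0.6, -0.5, -4.6]
opening: 0.0258
grip_force: 60.0
```

>>> arm_command(xyz=[[0, 0, -0.5], [0, 0, 0]], spin=[0, 0])

```text
time: 7.65
tool_pos: [0.56, -0.0927, 0.2987]
tool_rot: [3.141, 0.0, 2.23]
contact_force: [-0.8, -0.2, -1.7]
opening: 0.0255
grip_force: 60.0
```

>>> arm_command(xyz=[[0, 0, -0.3], [0, 0, 0]], spin=[0, 0])

```text
time: 7.85
tool_pos: [0.56, -0.0927, 0.2986]
tool_rot: [3.141, 0.0, 2.23]
contact_force: [-1.6, 0.6, 2.4]
opening: 0.0258
grip_force: 60.0
```

>>> arm_command(xyz=[[0, 0, -0.3], [0, 0, 0]], spin=[0, 0])

```text
time: 8.05
tool_pos: [0.56, -0.0927, 0.2984]
tool_rot: [3.141, 0.001, 2.23]
contact_force: [-2.7, -0.2, 4.7]
opening: 0.0257
grip_force: 60.0
```

>>> arm_command(xyz=[[-1.2, 1.6, 0], [-1.8, 2.4, 0], [-1.8, 2.4, 0], [-1.8, 2.4, 0], [0, 0, 0]], spin=[0, 0, 0, 0, 0])

```text
time: 8.55
tool_pos: [0.5534, -0.0836, 0.2984]
tool_rot: [3.14, 0.001, 2.23]
contact_force: [1.3, 0.3, 5.9]
opening: 0.0255
grip_force: 60.0
```

>>> arm_command(xyz=[[-1.8, 2.4, 0], [-1.8, 2.4, 0], [-1.8, 2.4, 0], [-1.8, 2.4, 0], [0, 0, 0]], spin=[0, 0, 0, 0, 0])

```text
time: 9.05
tool_pos: [0.5462, -0.074, 0.2984]
tool_rot: [3.14, 0.002, 2.23]
contact_force: [1.3, -0.6, 4.9]
opening: 0.0256
grip_force: 60.0
```

>>> arm_command(xyz=[[-1.8, 2.4, 0], [-1.8, 2.4, 0], [-1.8, 2.4, 0], [0, 0, 0]], spin=[0, 0, 0, 0])

```text
time: 9.45
tool_pos: [0.5409, -0.0668, 0.2983]
tool_rot: [3.14, 0.002, 2.23]
contact_force: [0.8, -1.0, 6.5]
opening: 0.0258
grip_force: 60.0
```

>>> arm_command(xyz=[[-1.8, 2.4, 0], [-1.8, 2.4, 0], [-1.8, 2.4, 0], [0, 0, 0]], spin=[0, 0, 0, 0])

```text
time: 9.85
tool_pos: [0.5355, -0.0596, 0.2983]
tool_rot: [3.14, 0.002, 2.23]
contact_force: [1.3, -1.6, 4.7]
opening: 0.0256
grip_force: 60.0
```

>>> arm_command(xyz=[[-1.8, 2.4, 0], [-1.8, 2.4, 0], [0, 0, 0]], spin=[0, 0, 0])

```text
time: 10.15
tool_pos: [0.5317, -0.0547, 0.2983]
tool_rot: [3.141, 0.001, 2.23]
contact_force: [-0.3, -1.1, 6.7]
opening: 0.0257
grip_force: 60.0
```

>>> arm_command(xyz=[[-1.8, 2.4, 0], [-1.8, 2.4, 0], [0, 0, 0]], spin=[0, 0, 0])

```text
time: 10.45
tool_pos: [0.5274, -0.0495, 0.2978]
tool_rot: [-3.141, -0.002, 2.23]
contact_force: [-1.2, 1.1, 6.5]
opening: 0.0251
grip_force: 60.0
```

>>> arm_command(xyz=[[0, 0, 5], [0, 0, 20], [8, -10, 25], [15, -18, 25], [15, -18, 20], [20, -26, 5], [10, -12, 0], [0, 0, 0]], spin=[0, 0, 0, 0, 0, 0, 0, 0])

```text
time: 11.25
tool_pos: [0.5967, -0.1357, 0.3961]
tool_rot: [-3.14, -0.002, 2.228]
contact_force: [-0.3, 0.4, -4.9]
opening: 0.0257
grip_force: 60.0
```

```bash
cat >> h.py <<'E'
C0=np.array([548.,-72.8]);_a=np.radians(37.6);E_=np.array([np.cos(_a),np.sin(_a)]);F_=np.array([-E_[1],E_[0]])
def binmap(f):
    c=read_camera("wrist");P=cloud(c).reshape(-1,3)*1000;s=observe();print(round(s["time"],2),np.round(s["tool_pos"],4),np.round(s["contact_force"],1))
    B=P[:,:2]-C0;X=B@E_;Y=B@F_;ok=(abs(X)<69)&(abs(Y)<69)&(P[:,2]<65);im=np.zeros((140,140),np.uint8)
    for x,y,z in zip(X[ok],Y[ok],P[ok,2]): i,j=int(70-y),int(x+70);im[i,j]=max(im[i,j],int(np.clip(z*5,1,255)))
    h=cv2.applyColorMap(cv2.resize(cv2.medianBlur(im,3),(560,560),interpolation=0),2)
    for k in range(0,141,20): cv2.putText(h,str(k-70),(k*4,10),0,.35,(255,255,255));cv2.putText(h,str(70-k),(0,k*4+4),0,.35,(255,255,255))
    cv2.imwrite("pics/"+f,h)
    ins=ok&(abs(X)<55)&(abs(Y)<55); z=P[ins,2]; print("z hist",np.histogram(z,[0,2,6,10,14,18,22,26,30,34,38,42,50])[0],"max",z.max())
E
python3 -c "
from h import *
binmap('m3.png')"
```

```text
11.3 [ 0.596  -0.1346  0.3959] [-0.2  0.4 -4.4]
z hist [ 568 6273   70   73  342 1765   14   16   64  342    0    0] max 37.24889062167214
```

View pics/m3.png

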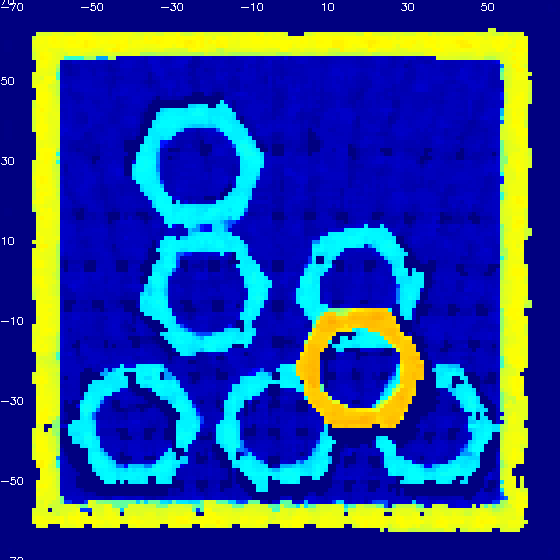

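The left upper nut now lies flat at (-21,30). Only the right one, at (18,-22), is still on top, so I'll repeat the drag there.

>>> arm_command(xyz=[[-3, 10, -5], [-6, 18, -20], [-8, 20, -25], [-2.5, 8, -25], [0, 0, -15], [0, 0, -5], [0, 0, 0], [0, 0, 0]], spin=[0, 0, 0, 0, 0, 0, 0, 0])

```text
time: 12.1
tool_pos: [0.5767, -0.078, 0.3036]
tool_rot: [3.141, 0.001, 2.23]
contact_force: [0.6, -0.4, -4.6]
opening: 0.0256
grip_force: 60.0
```

>>> arm_command(xyz=[[0, 0, -1], [0, 0, 0], [0, 0, 0]], spin=[0, 0, 0])

```text
time: 12.4
tool_pos: [0.5767, -0.0784, 0.3022]
tool_rot: [3.141, 0.001, 2.23]
contact_force: [0.3, -0.3, -4.5]
opening: 0.0255
grip_force: 60.0
```

>>> arm_command(xyz=[[0, 0, -2], [0, 0, -1], [0, 0, -0.5], [0, 0, 0]], spin=[0, 0, 0, 0])

```text
time: 12.8
tool_pos: [0.5767, -0.0783, 0.2986]
tool_rot: [3.141, 0.0, 2.23]
contact_force: [-0.3, -0.0, -0.5]
opening: 0.0252
grip_force: 60.0
```

>>> arm_command(xyz=[[0, 0, -0.5], [0, 0, 0]], spin=[0, 0])

```text
time: 13.0
tool_pos: [0.5767, -0.0783, 0.2984]
tool_rot: [3.141, 0.001, 2.23]
contact_force: [-1.8, -0.1, 3.3]
opening: 0.0257
grip_force: 60.0
```

>>> arm_command(xyz=[[0, 0, -0.4], [0, 0, 0]], spin=[0, 0])

```text
time: 13.2
tool_pos: [0.5767, -0.0783, 0.2983]
tool_rot: [3.141, 0.001, 2.23]
contact_force: [-2.0, 0.7, 6.4]
opening: 0.0257
grip_force: 60.0
```

>>> arm_command(xyz=[[-1.2, 1.6, 0], [-2.4, 3.2, 0], [-2.4, 3.2, 0], [-2.4, 3.2, 0], [-2.4, 3.2, 0], [0, 0, 0]], spin=[0, 0, 0, 0, 0, 0])

```text
time: 13.8
tool_pos: [0.5661, -0.0636, 0.2984]
tool_rot: [3.14, 0.002, 2.23]
contact_force: [-0.1, -0.4, 5.5]
opening: 0.0257
grip_force: 60.0
```

>>> arm_command(xyz=[[-2.4, 3.2, 0], [-2.4, 3.2, 0], [-2.4, 3.2, 0], [-2.4, 3.2, 0], [0, 0, 0]], spin=[0, 0, 0, 0, 0])

```text
time: 14.3
tool_pos: [0.5565, -0.0508, 0.2983]
tool_rot: [3.14, 0.002, 2.23]
contact_force: [0.3, 0.4, 6.6]
opening: 0.0259
grip_force: 60.0
```

>>> arm_command(xyz=[[-2.4, 3.2, 0], [-2.4, 3.2, 0], [-2.4, 3.2, 0], [-2.4, 3.2, 0], [-1.2, 1.6, 0], [0, 0, 0]], spin=[0, 0, 0, 0, 0, 0])

```text
time: 14.9
tool_pos: [0.5454, -0.0361, 0.298]
tool_rot: [3.14, 0.001, 2.23]
contact_force: [-1.6, 1.2, 6.1]
opening: 0.0254
grip_force: 60.0
```

>>> arm_command(xyz=[[0, 0, 5], [0, 0, 20], [6, -12, 25], [15, -28, 25], [16, -32, 20], [10, -20, 5], [5, -8, 0], [0, 0, 0]], spin=[0, 0, 0, 0, 0, 0, 0, 0])

```text
time: 15.7
tool_pos: [0.5974, -0.1373, 0.3956]
tool_rot: [-3.14, -0.003, 2.228]
contact_force: [-0.5, 1.0, -4.6]
opening: 0.0259
grip_force: 60.0
```

```bash
python3 -c "
from h import *
binmap('m4.png')"
```

```text
15.75 [ 0.5971 -0.1364  0.3955] [ 0.2  0.5 -5.5]
z hist [ 504 5797  124  134  439 2165  140  134  109    0    0    0] max 33.8476111593638
```

View pics/m4.png

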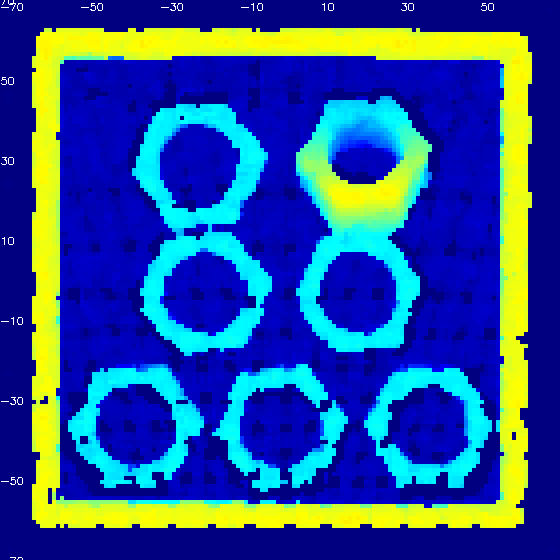

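One nut remains, leaning at (18,29) with its trailing edge resting on (18,-2). I'll press on it and rub towards +Y.

>>> arm_command(xyz=[[-6, 12, -5], [-14, 28, -20], [-16, 30, -25], [-12, 22, -20], [0, 0, -15], [0, 0, -7], [0, 0, 0], [0, 0, 0]], spin=[0, 0, 0, 0, 0, 0, 0, 0])

```text
time: 16.55
tool_pos: [0.5497, -0.0447, 0.3058]
tool_rot: [3.141, 0.0, 2.23]
contact_force: [0.2, -0.3, -4.2]
opening: 0.0259
grip_force: 60.0
```

>>> arm_command(xyz=[[0, 0, -2], [0, 0, -2], [0, 0, -1], [0, 0, 0]], spin=[0, 0, 0, 0])

```text
time: 16.95
tool_pos: [0.5494, -0.0448, 0.3003]
tool_rot: [3.142, -0.0, 2.229]
contact_force: [-0.5, -0.1, -4.5]
opening: 0.0258
grip_force: 60.0
```

>>> arm_command(xyz=[[0, 0, -0.5], [0, 0, -0.5], [0, 0, 0]], spin=[0, 0, 0])

```text
time: 17.25
tool_pos: [0.5494, -0.0447, 0.2993]
tool_rot: [3.142, -0.0, 2.23]
contact_force: [0.8, 0.3, -4.7]
opening: 0.0257
grip_force: 60.0
```

>>> arm_command(xyz=[[0, 0, -1], [0, 0, -1], [0, 0, 0]], spin=[0, 0, 0])

```text
time: 17.55
tool_pos: [0.5494, -0.0447, 0.2971]
tool_rot: [-3.141, -0.0, 2.23]
contact_force: [-1.1, -0.7, -5.0]
opening: 0.0256
grip_force: 60.0
```

>>> arm_command(xyz=[[0, 0, -0.6], [0, 0, 0]], spin=[0, 0])

```text
time: 17.75
tool_pos: [0.5494, -0.0447, 0.2967]
tool_rot: [3.142, -0.0, 2.23]
contact_force: [0.5, 0.5, -4.8]
opening: 0.0259
grip_force: 60.0
```

>>> arm_command(xyz=[[0, 0, -0.6], [0, 0, 0]], spin=[0, 0])

```text
time: 17.95
tool_pos: [0.5495, -0.0447, 0.2962]
tool_rot: [3.141, 0.0, 2.23]
contact_force: [0.2, 0.2, -4.0]
opening: 0.0256
grip_force: 60.0
```

Almost in contact. Next I'll press lightly and rub +Y.

>>> arm_command(xyz=[[0, 0, -0.6], [0, 0, -0.3], [0, 0, 0]], spin=[0, 0, 0])

```text
time: 18.25
tool_pos: [0.5494, -0.0447, 0.2951]
tool_rot: [-3.142, -0.0, 2.23]
contact_force: [0.8, 0.4, -4.5]
opening: 0.0257
grip_force: 60.0
```

>>> arm_command(xyz=[[-1.2, 1.6, 0], [-1.2, 1.6, -0.3], [0, 0, 0]], spin=[0, 0, 0])

```text
time: 18.55
tool_pos: [0.5468, -0.0412, 0.2949]
tool_rot: [-3.141, -0.0, 2.23]
contact_force: [0.7, 0.5, -4.5]
opening: 0.0259
grip_force: 60.0
```

>>> arm_command(xyz=[[-1.2, 1.6, -0.3], [-0.6, 0.8, -0.3], [0, 0, 0]], spin=[0, 0, 0])

```text
time: 18.85
tool_pos: [0.5451, -0.0389, 0.2943]
tool_rot: [-3.142, -0.0, 2.23]
contact_force: [-0.1, -0.3, -4.9]
opening: 0.0257
grip_force: 60.0
```

>>> arm_command(xyz=[[1.8, -2.4, 0], [1.8, -2.4, 0], [0, 0, -0.6], [0, 0, 0]], spin=[0, 0, 0, 0])

```text
time: 19.25
tool_pos: [0.5489, -0.0441, 0.2936]
tool_rot: [-3.142, -0.0, 2.229]
contact_force: [0.2, 0.1, -5.1]
opening: 0.0257
grip_force: 60.0
```

>>> arm_command(xyz=[[0, 0, -0.7], [0, 0, 0]], spin=[0, 0])

```text
time: 19.45
tool_pos: [0.5488, -0.0439, 0.2929]
tool_rot: [-3.141, -0.0, 2.23]
contact_force: [0.3, -0.1, -4.4]
opening: 0.0262
grip_force: 60.0
```

>>> arm_command(xyz=[[0, 0, -0.7], [0, 0, 0]], spin=[0, 0])

```text
time: 19.65
tool_pos: [0.5488, -0.0438, 0.2922]
tool_rot: [-3.142, -0.0, 2.23]
contact_force: [0.0, -0.8, -4.0]
opening: 0.0256
grip_force: 60.0
```

>>> arm_command(xyz=[[0, 0, -0.7], [0, 0, 0]], spin=[0, 0])

```text
time: 19.85
tool_pos: [0.5488, -0.0439, 0.2915]
tool_rot: [-3.142, -0.0, 2.23]
contact_force: [0.0, -0.4, -3.8]
opening: 0.0254
grip_force: 60.0
```

>>> arm_command(xyz=[[0, 0, -0.6], [0, 0, 0]], spin=[0, 0])

```text
time: 20.05
tool_pos: [0.5488, -0.0439, 0.291]
tool_rot: [3.142, -0.0, 2.23]
contact_force: [0.1, 0.7, -4.8]
opening: 0.0256
grip_force: 60.0
```

>>> arm_command(xyz=[[-1.2, 1.6, -0.3], [-1.2, 1.6, -0.3], [0, 0, 0]], spin=[0, 0, 0])

```text
time: 20.35
tool_pos: [0.5462, -0.0404, 0.2904]
tool_rot: [-3.141, -0.0, 2.23]
contact_force: [-0.3, 0.1, -4.6]
opening: 0.0259
grip_force: 60.0
```

>>> arm_command(xyz=[[0, 0, -1], [0, 0, 0]], spin=[0, 0])

```text
time: 20.55
tool_pos: [0.5464, -0.0407, 0.2893]
tool_rot: [-3.142, -0.0, 2.23]
contact_force: [-1.0, 0.8, -4.8]
opening: 0.0257
grip_force: 60.0
```

>>> arm_command(xyz=[[0, 0, -1], [0, 0, 0]], spin=[0, 0])

```text
time: 20.75
tool_pos: [0.5464, -0.0407, 0.2883]
tool_rot: [-3.142, -0.0, 2.23]
contact_force: [-1.1, -0.6, -4.1]
opening: 0.0255
grip_force: 60.0
```

>>> arm_command(xyz=[[0, 0, -1], [0, 0, 0]], spin=[0, 0])

```text
time: 20.95
tool_pos: [0.5464, -0.0407, 0.2873]
tool_rot: [-3.142, -0.0, 2.23]
contact_force: [-0.0, -0.2, -4.7]
opening: 0.0257
grip_force: 60.0
```

>>> arm_command(xyz=[[0, 0, -1], [0, 0, 0]], spin=[0, 0])

```text
time: 21.15
tool_pos: [0.5464, -0.0407, 0.2863]
tool_rot: [-3.142, -0.0, 2.23]
contact_force: [0.5, -0.5, -3.7]
opening: 0.026
grip_force: 60.0
```

>>> arm_command(xyz=[[0, 0, -1], [0, 0, -1], [0, 0, -0.5], [0, 0, 0]], spin=[0, 0, 0, 0])

```text
time: 21.55
tool_pos: [0.5464, -0.0407, 0.2838]
tool_rot: [-3.142, -0.0, 2.23]
contact_force: [0.4, -0.3, -5.3]
opening: 0.026
grip_force: 60.0
```

>>> arm_command(xyz=[[0, 0, -0.6], [0, 0, 0]], spin=[0, 0])

```text
time: 21.75
tool_pos: [0.5464, -0.0407, 0.2833]
tool_rot: [3.142, -0.0, 2.23]
contact_force: [0.2, 0.4, -4.6]
opening: 0.0258
grip_force: 60.0
```

>>> arm_command(xyz=[[0, 0, -0.6], [0, 0, 0]], spin=[0, 0])

```text
time: 21.95
tool_pos: [0.5465, -0.0407, 0.2828]
tool_rot: [3.141, 0.0, 2.23]
contact_force: [1.0, -0.2, -4.3]
opening: 0.0258
grip_force: 60.0
```

>>> arm_command(xyz=[[0, 0, 4], [-1.7, -5.1, 0], [-3, -8, 0], [-3, -8, 0], [0, 0, -2], [0, 0, -1.5], [0, 0, 0], [0, 0, 0]], spin=[0, 0, 0, 0, 0, 0, 0, 0])

```text
time: 22.75
tool_pos: [0.5388, -0.0616, 0.2831]
tool_rot: [3.142, -0.0, 2.23]
contact_force: [0.9, 0.2, -4.4]
opening: 0.0256
grip_force: 60.0
```

>>> arm_command(xyz=[[0, 0, -0.5], [0, 0, -0.4], [0, 0, 0]], spin=[0, 0, 0])

```text
time: 23.05
tool_pos: [0.5388, -0.0616, 0.2827]
tool_rot: [3.141, 0.0, 2.23]
contact_force: [-1.7, 1.8, -1.0]
opening: 0.0255
grip_force: 60.0
```

>>> arm_command(xyz=[[0, 0, -0.4], [0, 0, 0]], spin=[0, 0])

```text
time: 23.25
tool_pos: [0.5388, -0.0617, 0.2825]
tool_rot: [3.141, 0.0, 2.23]
contact_force: [-0.8, 1.7, 2.4]
opening: 0.0255
grip_force: 60.0
```

```bash
python3 -c "
from h import *
c=read_camera('top');save(c,'t5.png',(345,185,435,270),4)
P=cloud(c).reshape(-1,3)*1000;B=P[:,:2]-C0;X=B@E_;Y=B@F_
for lo,hi in((-54,-27),(27,54)):
  k=(X>lo)&(X<hi)&(abs(Y)<52);print(k.sum(),P[k,2].max())
"
```

```text
1376 469.82680411194013
818 470.024900872793
```

>>> arm_command(xyz=[[0, 0, -0.4], [0, 0, -0.3], [0, 0, 0]], spin=[0, 0, 0])

```text
time: 23.6
tool_pos: [0.5388, -0.0617, 0.2823]
tool_rot: [3.141, 0.001, 2.23]
contact_force: [-3.3, 1.8, 9.0]
opening: 0.0262
grip_force: 60.0
```

>>> arm_command(xyz=[[0, 0, -0.4], [0, 0, 0]], spin=[0, 0])

```text
time: 23.8
tool_pos: [0.5388, -0.0617, 0.2822]
tool_rot: [3.141, 0.001, 2.23]
contact_force: [-2.9, 1.6, 10.2]
opening: 0.0256
grip_force: 60.0
```

>>> arm_command(xyz=[[0, 0, -0.4], [0, 0, 0], [0, 0, 0]], spin=[0, 0, 0])

```text
time: 24.1
tool_pos: [0.5388, -0.0617, 0.2821]
tool_rot: [3.14, 0.001, 2.23]
contact_force: [-3.7, 2.3, 13.6]
opening: 0.0258
grip_force: 60.0
```

>>> arm_command(xyz=[[0, 0, 0], [0, 0, 0], [0, 0, 0], [0, 0, 0], [0, 0, 0], [0, 0, 0], [0, 0, 0], [0, 0, 0], [0, 0, 0], [0, 0, 0]], spin=[0, 0, 0, 0, 0, 0, 0, 0, 0, 0])

```text
time: 25.1
tool_pos: [0.5388, -0.0617, 0.282]
tool_rot: [3.141, 0.001, 2.23]
contact_force: [-3.6, 1.9, 12.8]
opening: 0.0254
grip_force: 60.0
```

>>> arm_command(xyz=[[0, 0, -0.2], [0, 0, 0], [0, 0, 0], [0, 0, 0], [0, 0, 0], [0, 0, 0], [0, 0, 0], [0, 0, 0], [0, 0, 0], [0, 0, 0]], spin=[0, 0, 0, 0, 0, 0, 0, 0, 0, 0])

```text
time: 26.1
tool_pos: [0.5388, -0.0617, 0.282]
tool_rot: [3.14, 0.001, 2.23]
contact_force: [-4.2, 1.8, 14.2]
opening: 0.0257
grip_force: 60.0
```

>>> arm_command(xyz=[[0, 0, 0], [0, 0, 0], [0, 0, 0], [0, 0, 0], [0, 0, 0], [0, 0, 0], [0, 0, 0], [0, 0, 0], [0, 0, 0], [0, 0, 0]], spin=[0, 0, 0, 0, 0, 0, 0, 0, 0, 0])

```text
time: 27.1
tool_pos: [0.5388, -0.0617, 0.282]
tool_rot: [3.14, 0.001, 2.23]
contact_force: [-4.4, 2.7, 14.6]
opening: 0.0259
grip_force: 60.0
```

>>> arm_command(xyz=[[0, 0, 2], [0, 0, 8], [0, 0, 20], [8, -12, 25], [15, -22, 25], [18, -24, 20], [14, -14, 10], [4, -3, 2], [0, 0, 0]], spin=[0, 0, 0, 0, 0, 0, 0, 0, 0])

```text
time: 28.0
tool_pos: [0.5978, -0.1371, 0.3913]
tool_rot: [-3.141, -0.001, 2.229]
contact_force: [-0.7, 0.6, -4.7]
opening: 0.0255
grip_force: 60.0
```

```bash
python3 -c "
from h import *
binmap('m6.png')"
```

```text
28.05 [ 0.5974 -0.1365  0.3909] [ 0.2  1.1 -4.2]
z hist [ 574 6226  105  112  397 2434    0    0    0    0    0    0] max 21.885578900682713
```

View pics/m6.png

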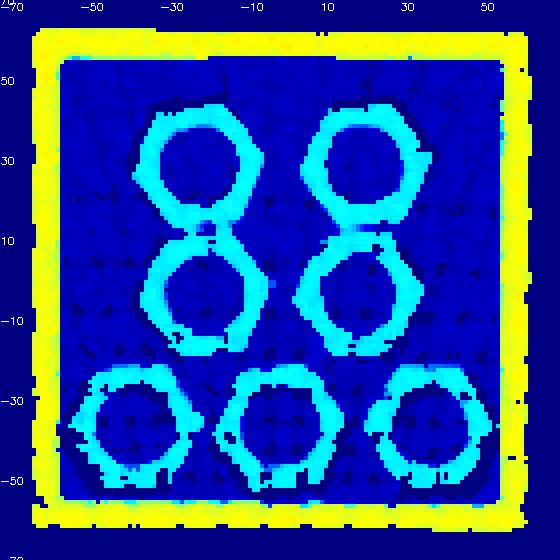

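All seven nuts lie flat at z ≈ 20 mm, and the press held at about 19 N. Now I'll return the tamper.

>>> arm_command(xyz=[[-3, 12, 5], [-6, 26, 5], [-9, 42, 0], [-9, 48, 0], [-10, 48, 0], [-10, 48, 0], [-10, 48, 0], [-10, 48, 0], [-10, 48, 0], [-7, 40, 0], [-3, 18, 0], [-1.5, 6.8, 0], [0, 0, 0], [0, 0, 0]], spin=[0, 1, 3, 3, 3, 3, 3, 3, 3, 1.8, 0, 0, 0, 0])

```text
time: 29.45
tool_pos: [0.509, 0.2953, 0.4022]
tool_rot: [-3.141, 0.0, 2.645]
contact_force: [0.2, -0.3, -5.3]
opening: 0.0257
grip_force: 60.0
```

>>> arm_command(xyz=[[0, 0, -15], [0, 0, -30], [0, 0, -30], [0, 0, -20], [0, 0, -10], [0, 0, 0], [0, 0, 0]], spin=[0, 0, 0, 0, 0, 0, 0])

```text
time: 30.15
tool_pos: [0.5098, 0.2955, 0.2983]
tool_rot: [3.14, 0.001, 2.644]
contact_force: [-0.1, 0.3, -4.2]
opening: 0.0259
grip_force: 60.0
```

>>> arm_command(xyz=[[-0.8, 0.8, -10], [0, 0, -10], [0, 0, -6], [0, 0, -3], [0, 0, 0], [0, 0, 0]], spin=[0, 0, 0, 0, 0, 0])

```text
time: 30.75
tool_pos: [0.5085, 0.2969, 0.2684]
tool_rot: [3.141, 0.0, 2.645]
contact_force: [0.3, 0.3, -4.5]
opening: 0.0255
grip_force: 60.0
```

>>> arm_command(xyz=[[0, 0, -1], [0, 0, -0.6], [0, 0, 0]], spin=[0, 0, 0])

```text
time: 31.05
tool_pos: [0.5085, 0.2968, 0.2668]
tool_rot: [3.141, 0.0, 2.645]
contact_force: [-1.1, -0.2, -4.0]
opening: 0.0255
grip_force: 60.0
```

>>> arm_command(xyz=[[0, 0, -0.5], [0, 0, 0]], spin=[0, 0])

```text
time: 31.25
tool_pos: [0.5085, 0.2968, 0.2667]
tool_rot: [3.141, 0.0, 2.645]
contact_force: [-0.3, -0.2, -0.8]
opening: 0.026
grip_force: 60.0
```

>>> arm_command(xyz=[[0, 0, 0], [0, 0, 0], [0, 0, 0], [0, 0, 0], [0, 0, 0], [0, 0, 0], [0, 0, 0], [0, 0, 0], [0, 0, 0], [0, 0, 0]], spin=[0, 0, 0, 0, 0, 0, 0, 0, 0, 0], jaw=1, squeeze=10)

```text
time: 32.25
tool_pos: [0.5085, 0.2968, 0.2661]
tool_rot: [3.142, -0.0, 2.645]
contact_force: [0.2, 0.3, -0.4]
opening: 0.0919
grip_force: 0.0
```

>>> arm_command(xyz=[[0, 0, 5], [0, 0, 15], [0, 0, 30], [0, 0, 40], [0, 0, 30], [0, 0, 15], [0, 0, 0], [0, 0, 0], [0, 0, 0]], spin=[0, 0, 0, 0, 0, 0, 0, 0, 0])

```text
time: 33.15
tool_pos: [0.5082, 0.2967, 0.3997]
tool_rot: [-3.14, -0.002, 2.645]
contact_force: [-0.2, -0.4, 0.4]
opening: 0.0917
grip_force: 0.0
```

```bash
python3 - <<'E'
from h import *
c=read_camera("wrist");P=cloud(c).reshape(-1,3);s=observe();print(s["time"],s["tool_pos"],s["opening"])
d=np.hypot(P[:,0]-.5085,P[:,1]-.2968)
for nm,lo,hi,r in(("gtop",.129,.14,.03),("plate",.0165,.024,.045),("rim",.0125,.0155,.075)):
    Q=P[(d<r)&(P[:,2]>lo)&(P[:,2]<hi)]; print(nm,len(Q),[np.round(x,1) for x in cv2.minAreaRect((Q[:,:2]*1000).astype(np.float32))])
W0=np.load("top_W.npy");c=read_camera("top");W=cloud(c)
for n,(u,v) in dict(tape=(313,219),bolt=(318,248),pl=(360,178)).items(): print(n,np.round(W[v-1:v+2,u].mean(0)-W0[v-1:v+2,u].mean(0),3))
E
```

```text
33.2 [0.50826712 0.29674199 0.39963052] 0.09176838180413961
gtop 909 [array([508.2, 297.3]), array([25.6, 25.8]), np.float64(61.9)]
plate 639 [array([508.6, 297.3]), array([47.3, 46.6]), np.float64(61.1)]
rim 628 [array([508.8, 297.2]), array([87.7, 87.6]), np.float64(61.6)]
tape [ 0.     0.    -0.001]
bolt [ 0.  0. -0.]
pl [ 0.    -0.    -0.001]
```

The tamper stands upright and centred in its tray, and the tape measure, bolt and pliers haven't moved.

```bash
python3 -c "
from cell import *
print(hand_in())"
```

```text
the job is handed in; nothing more can be done
None
```

All seven nuts lie flat in a single layer and got a final press of about 19 N held for 2 s. The tamper is back upright in its tray and released, the other things have not moved, and the job was handed in at about 33 s.

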